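Clamp a tube with a U-bolt pressed into sprung jaws

ROBOT

A 7-joint arm with a two-finger parallel gripper is mounted at the origin on the work surface. World frame = base frame: x ahead of the robot, y to its left, z up, the work surface at z = 0. Lengths are in m, angles in rad, forces in N, time in s.
With the tool pointing down it reaches from about 0.4 to 0.85 m from the base axis. Payload 4.5 kg.
Tool frame: the origin (TCP) lies midway between the tips of the shut fingers; the grasp point (between the pads) lies 19 mm behind it; z points along the fingers, y is the direction in which the jaws open and shut (so a half turn about z gives the same grasp; the last joint's range is limited). The gripper opens to 88 mm and grips with 3 to 60 N. Pads are 18 mm wide; open, the fingers measure 123 mm over their backs; the gripper's body (75 mm by 187 mm) begins 45 mm behind the grasp point.
Start: joints at [-1.097, 0.689, -0.195, 1.565, 0.157, 0.902, -0.215], TCP at [0.266, 0.566, 0.239] pointing down, gripper open.
Joint ranges: [-3.01, 3.01], [-0.46, 2.08], [-1.47, 1.51], [0.13, 2.56], [-1, 4.14], [0.04, 2.09], [-2.66, 2.66]. Speed limits (rad/s): [2.57, 2.57, 3.14, 3.14, 3.14, 3.14, 3.14].

INTERFACE

Orientations are given as a unit quaternion [x, y, z, w].
In Python, from bench import env gives the robot as it stands.
- The arm moves only by the shell command python3 -m creep 'ROWS' [FORCE]. ROWS is JSON, a list of rows, each a list of 5 numbers: the shift along the world's x, y, z in cm, then the turn about the world's z in rad, then the opening in per cent of the stroke, from 0 (shut) to 100 (fully open). A call has 1 to 20 rows; each row shifts and turns the commanded pose from where the row before left it; what a row does not reach is not made up. A row lasts 1/12 s, in which the tool goes at most 41.7 mm and 7.16 degrees, less where a joint would pass 70% of its speed; a pose out of reach is approached as far as the arm can. A call with a gripper value outside its range is refused whole. The fingers move at their own pace and stop on an object; FORCE is the grip in N (left out, the last holds). Time passes only in rows, so rows that do not move let the fingers close. It gives the time, the measured TCP pose, the force and the opening at its end, in the units of the state.
- env.read_state(): the state, without advancing time (a new reading comes with each control period).
- env.snapshot(name): name is "side" or "top" or "wrist"; returns a dict with "pixels" (384x512x3 uint8, red, green, blue), "range_z" (384x512 float32, m along the optical axis (not along the pixel's ray), 0 where there is no reading), "K" (3x3 intrinsics, pixels), "R" (3x3) and "t" (3): a world point X has camera coordinates R X + t. Camera axes: x right, y down, z forward; pixel columns grow to the right and rows downward; lengths in m; the calibration is good to about 2 mm. A picture is of the moment at which its call begins.
- env.hand_in(): hands the job in, once; it reports no verdict.
The state is a dict: "t": time; "joints": joint angles; "joint_vel": joint speeds; "joint_torque": joint torques, N m; "tool_pos": TCP position; "eef_rot": TCP orientation; "force": force on the tool from outside, world axes, zero at the start; "ft_torque": the same for the moment, N m; "grip_width": finger opening in m.
Only numpy, scipy, OpenCV 4.12 (cv2) and the standard library are available. Lean on these libraries where they do the work, as an engineer would, in place of code of your own. Each camera call takes 0.05 s, during which the arm holds its last target.

TASK

Take the larger U-bolt out of its wooden block and feed both its legs down astride the tube, through the two holes of the plate below it, until the sprung jaws under the plate grip its legs and hold it standing well proud of the tube; only then let go of it. Then press it down fully home with the gripper, so that its crown sits on the tube, and leave the smaller U-bolt, the jar and the wrench alone.

Things in the scene. Friction and masses are not known exactly. Their poses are not given: they have to be found in the camera images.
- ubolt_mid (a point): Larger U-bolt, bright steel, 100 mm tall, about 0.16 kg; point half-way up its centre line, 50 mm from crown top and from leg tips. Own z points up to the crown, x from leg to leg, y square to the U. Round legs of 8 mm diameter 46 mm apart (centres), with rounded tips. The crown is a flat-sided pad, 26 mm (x) by 10 mm (y) by 10 mm (z), flush with the top: pinch it across y.
- stand_top (a point): Wooden block (85 x 50 x 45 mm tall, fixed) in which the larger U-bolt starts upright with its legs 38 mm deep and about 0.7 mm of play; point on the middle of its top face, x from leg to leg.
- rig: Clamping rig fixed to the bench, steel base 130 mm (x) by 250 mm (y); origin on the bench under its centre, z up, y along the tube. Wooden end blocks 60 mm wide (x), 30 mm thick, 78 mm high, at y = -105 and +105 mm carry the tube. The U-bolt goes over the tube with its x along the rig's x (either way round).
- tube_top (a point): Top of the steel tube at its middle, 97 mm above the bench. The tube is 34 mm in diameter, 270 mm long, lies level along the rig's y, and is fixed. When the U-bolt is fully home, its pad's underside rests here on the tube and its leg tips are 7 mm above the bench.
- plate_mid (a point): Point 62 mm above the bench under the tube, level with the top of a fixed aluminium plate (120 mm x, 90 mm y, 6 mm thick). Its two chamfered 11 mm through holes lie at x = -23 and +23 mm, both at the same y. The plate was clamped off-centre: that y, from -20 to +20 mm from this point, is not given and must be seen or felt for. The point marks the middle of the range, not the holes.
- jaw_mid (a point): Level of the jaws, 15 mm below the plate's top. Under each hole a sprung 12 mm roller pushes in from outside, with fixed guides (0.8 mm play) on the other three sides. Pushing both rounded tips past the rollers, and on down, takes about 5 to 15 N in all. With the pad 35 mm above the tube or lower the rollers grip the legs and hold it by friction: let go between 35 and 10 mm, then press home.
- ubolt_small_mid (a point): Smaller U-bolt of the same make, 80 mm tall and 32 mm between leg centre lines, standing in a block of its own (same outer size as the other); half-way up. Not wanted: leave it.
- jar: Glass jar with a steel cap, 68 mm diameter, 90 mm tall, a bystander; origin under its centre.
- wrench: Open-ended wrench lying on the bench, a bystander; origin under its centre, x along it.
Mind the look-alikes: they are no part of the job. Leave any blue, orange or purple look-alike of the part that bears ubolt_mid alone.

How it is judged:
By the outcome, as a careful person would: the job done as asked, in the order asked, and still so for the second after the job is handed in, with the robot touching nothing.
It also fails if it takes over 72 s, if anything falls off the work surface, if the arm or the gripper's body presses on something with over 40 N, if the wrist force passes 120 N, or if a joint passes its speed limit or range.

## Working session

There is one attempt and no reset: what is moved stays moved. The work goes in short steps, Python scripts to look and compute and a shell command to move; the robot and the scene stay as the last step left them, time stands still between calls to the robot, and variables do not carry over. Pictures are saved under pics/ and viewed, and the job is handed in when it is done.

```bash
ls; mkdir -p pics; python3 - <<'E'
from bench import env
import cv2,numpy as np
s=env.read_state()
for k in s: print(k,np.round(s[k],4))
for n in ["side","top","wrist"]:
    d=env.snapshot(n); np.savez(f"{n}0.npz",**d)
    cv2.imwrite(f"pics/{n}0.png",d["pixels"][:,:,::-1]); print(n,d["K"].tolist(),np.round(d["R"],3).tolist(),d["t"], (-d["R"].T@d["t"]))
E
```

```text
pics
t 0.0
joints [-1.0972  0.69   -0.1945  1.5663  0.1573  0.9025 -0.2151]
joint_vel [-0.0012 -0.0008 -0.0007 -0.0012  0.0004  0.0008 -0.0003]
joint_torque [ 3.00000e-04 -5.27561e+01 -1.26680e+00 -1.53421e+01 -5.26000e-02
  6.70000e-03  2.00000e-04]
tool_pos [0.2659 0.5649 0.2379]
eef_rot [ 2.181e-01  9.759e-01 -9.000e-04 -1.000e-04]
force [-0.4131 -0.058   0.1958]
ft_torque [-0.0204 -0.0023  0.0158]
grip_width 0.0881
side [[415.51721327542265, 0.0, 251.12287043379428], [0.0, 415.51721327542265, 193.0801122392563], [0.0, 0.0, 1.0]] [[0.996, -0.086, 0.006], [-0.055, -0.683, -0.729], [0.067, 0.726, -0.685]] [-0.6186888   0.09464704  0.89338575] [ 0.56182988 -0.63696564  0.68446618]
top [[387.8105108334564, 0.0, 258.4541958476405], [0.0, 387.8105108334564, 183.05580278080197], [0.0, 0.0, 1.0]] [[-0.021, -1.0, -0.01], [-0.99, 0.022, -0.142], [0.142, 0.007, -0.99]] [0.03558613 0.61457942 0.99394358] [0.46806019 0.01515681 1.07125534]
wrist [[295.41823915314245, 0.0, 254.1898262780219], [0.0, 295.41823915314245, 191.19477795871336], [0.0, 0.0, 1.0]] [[0.426, 0.905, -0.001], [0.861, -0.405, 0.307], [0.278, -0.132, -0.952]] [-0.62483846 -0.04271689  0.39013841] [0.19455642 0.59953928 0.38360952]
```

View pics/side0.png

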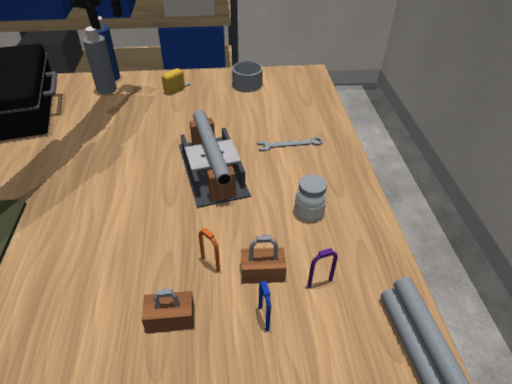

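View pics/top0.png

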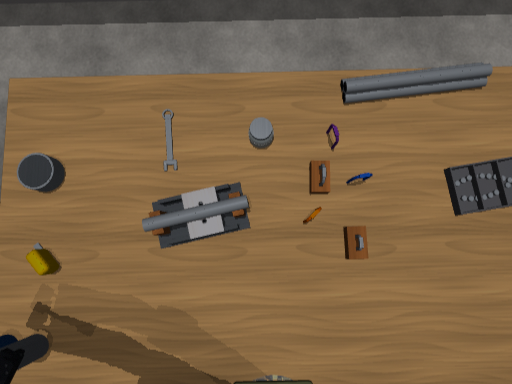

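View pics/wrist0.png

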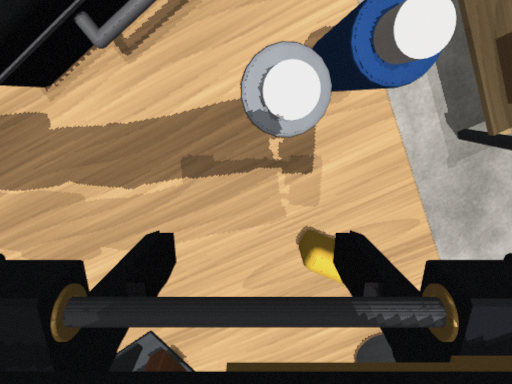

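The side view shows the larger U-bolt in its block at about (263,255), the smaller one at (168,305), and coloured look-alikes at (209,250), (265,305) and (322,268). The rig is at (213,155). In the top view the large block is at (320,177) and the rig at (200,213).

```bash
cat > h.py <<'E'
import numpy as np,cv2
def cloud(d):
    z=d["range_z"].astype(float); h,w=z.shape
    u,v=np.meshgrid(np.arange(w),np.arange(h)); K=d["K"]
    c=np.stack([(u-K[0,2])/K[0,0]*z,(v-K[1,2])/K[1,1]*z,z],-1)
    X=(c-d["t"])@d["R"]; X[z<=0]=np.nan
    return X
def ray(d,u,v,h):
    K=d["K"];r=d["R"].T@np.array([(u-K[0,2])/K[0,0],(v-K[1,2])/K[1,1],1.]);c=-d["R"].T@d["t"]
    return c+r*(h-c[2])/r[2]
def proj(d,X):
    c=d["R"]@np.asarray(X,float)+d["t"];p=d["K"]@c;return p[:2]/p[2]
def tri(d1,p1,d2,p2):
    A=[];b=[]
    M=np.zeros((3,3));y=np.zeros(3)
    for d,p in((d1,p1),(d2,p2)):
        K=d["K"];r=d["R"].T@np.array([(p[0]-K[0,2])/K[0,0],(p[1]-K[1,2])/K[1,1],1.]);r/=np.linalg.norm(r);c=-d["R"].T@d["t"]
        P=np.eye(3)-np.outer(r,r);M+=P;y+=P@c
    return np.linalg.solve(M,y)
def load(n): return dict(np.load(f"{n}.npz"))
def crop(d,x0,y0,x1,y1,s,name):
    im=d["pixels"][y0:y1,x0:x1,::-1];cv2.imwrite(name,cv2.resize(im,None,fx=s,fy=s,interpolation=cv2.INTER_CUBIC))
E
python3 - <<'E'
from h import *
t=load("top0");s=load("side0")
crop(t,130,120,390,270,3,"pics/topc.png");crop(s,130,90,350,340,2.4,"pics/sidec.png")
for n,d in(("top",t),("side",s)):
    X=cloud(d)
    for (nm,lo,hi) in (("blocktop",.035,.055),("pad",.085,.125)):
        m=(X[...,2]>lo)&(X[...,2]<hi)&(X[...,0]>.3)&(X[...,1]<.0)&(X[...,1]>-.45)
        nn,l,st,c=cv2.connectedComponentsWithStats(m.astype(np.uint8))
        for i in range(1,nn):
            if st[i,4]>8:
                p=X[l==i]; print(n,nm,c[i].round(),st[i,4],p.mean(0).round(4),np.median(p,0).round(4),[np.round(x,4) for x in cv2.minAreaRect((p[:,:2]*1000).astype(np.float32))])
E
```

```text
top blocktop [383.  88.] 236 [ 0.872  -0.3253  0.0467] [ 0.8717 -0.3267  0.0495] [array([ 871.2952, -333.4324]), array([229.9487,  32.3977]), np.float64(88.3434)]
top blocktop [269. 141.] 14 [ 0.729  -0.0085  0.0453] [ 0.7277 -0.0084  0.0437] [array([729.813 ,  -9.2014]), array([ 2.544 , 23.0984]), np.float64(43.7168)]
top blocktop [320. 177.] 520 [ 0.6282 -0.1413  0.0447] [ 0.6274 -0.1388  0.0448] [array([ 629.7749, -142.6898]), array([49.2733, 84.548 ]), np.float64(87.6916)]
top blocktop [356. 243.] 576 [ 0.4524 -0.2295  0.0448] [ 0.4519 -0.2276  0.045 ] [array([ 452.5077, -231.5269]), array([84.9785, 50.9656]), np.float64(1.2353)]
top pad [268. 128.] 86 [ 0.7529 -0.0059  0.0902] [ 0.7531 -0.0057  0.0902] [array([753.0794,  -6.9969]), array([13.1084, 48.4507]), np.float64(88.7179)]
top pad [335. 132.] 66 [ 0.737  -0.1792  0.0966] [ 0.7366 -0.1798  0.0984] [array([ 737.9203, -179.2315]), array([43.4504, 10.5677]), np.float64(11.7232)]
top pad [323. 173.] 70 [ 0.6288 -0.1423  0.1021] [ 0.6282 -0.142   0.1049] [array([ 630.03  , -142.2895]), array([48.7319,  9.2098]), np.float64(1.408
[... 2299 characters left out ...]
ray([ 528.6635, -118.0302]), array([10.1476, 41.3271]), np.float64(42.0567)]
side pad [264. 240.] 167 [ 0.6308 -0.1457  0.1   ] [ 0.631  -0.1465  0.1007] [array([ 631.0605, -144.8155]), array([49.9306, 10.679 ]), np.float64(0.1785)]
side pad [325. 254.] 143 [ 0.7377 -0.1824  0.0952] [ 0.7369 -0.1828  0.0964] [array([ 739.6586, -180.8479]), array([44.1945, 10.9168]), np.float64(13.9418)]
side pad [266. 292.] 142 [ 0.6229 -0.252   0.0961] [ 0.6232 -0.253   0.0981] [array([ 622.7164, -247.7764]), array([10.1504, 42.6292]), np.float64(8.8522)]
side pad [164. 292.] 74 [ 0.4545 -0.2322  0.0865] [ 0.4548 -0.232   0.0863] [array([ 454.6091, -231.9658]), array([24.7986, 11.4442]), np.float64(1.9252)]
```

View pics/topc.png

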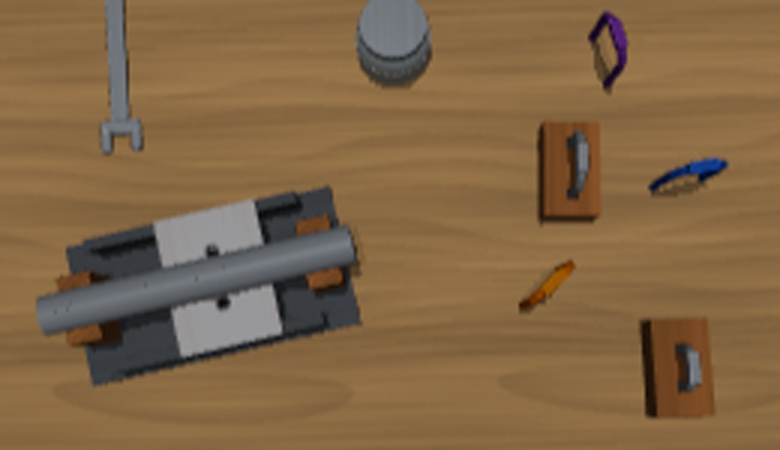

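View pics/sidec.png

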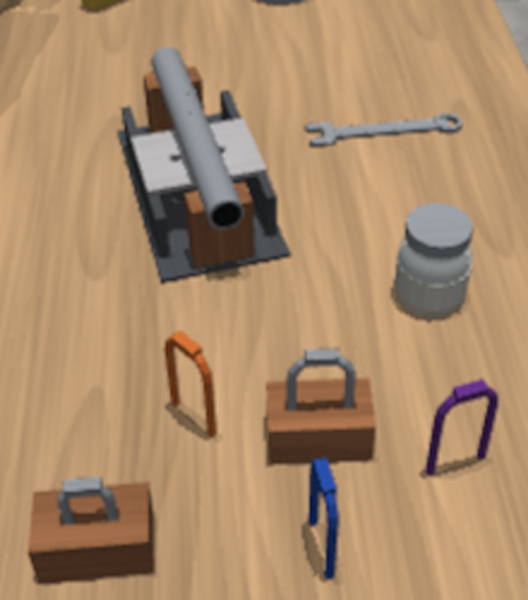

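The top view shows the two holes at about (201,203) and (204,221), one on each side of the tube. In the side view the large U-bolt's pad is at about (264,238), standing in the block at (263,262). Next I measure the rig.

```bash
python3 - <<'E'
from h import *
t=load("top0");s=load("side0")
for n,d in(("top",t),("side",s)):
    X=cloud(d); reg=(X[...,0]>.4)&(X[...,0]<.75)&(X[...,1]>-.0)&(X[...,1]<.4)
    reg&=~((X[...,0]>.68)&(X[...,1]<.05))
    for nm,lo,hi in(("tube",.088,.11),("plate",.058,.066),("base",.004,.03)):
        m=reg&(X[...,2]>lo)&(X[...,2]<hi)
        nn,l,st,c=cv2.connectedComponentsWithStats(m.astype(np.uint8))
        for i in range(1,nn):
            if st[i,4]<60: continue
            p=X[l==i]; r=cv2.minAreaRect((p[:,:2]*1000).astype(np.float32)); print(n,nm,c[i].round(),st[i,4],p.mean(0).round(4),r, p[:,2].max().round(4))
            if nm=="tube":
                q=p[p[:,2]>np.percentile(p[:,2],50)];vx=cv2.fitLine((q[:,:2]).astype(np.float32),cv2.DIST_HUBER,0,1e-4,1e-4).ravel();print("line",vx,np.percentile(p[:,2],[50,90,99]), p[:,1].min(),p[:,1].max())
# holes
for n,d,pts in(("top",t,[(200.7,203.3),(204,221)]),):
    g=cv2.cvtColor(d["pixels"],cv2.COLOR_RGB2GRAY).astype(float)
    for u,v in pts:
        u0,v0=int(u)-5,int(v)-5
        print(g[v0:v0+11,u0:u0+11].astype(int))
        print(ray(d,u,v,.062))
E
```

```text
top tube [194. 213.] 1251 [0.5347 0.185  0.0945] ((535.2471313476562, 184.5208740234375), (31.679964065551758, 270.8422546386719), 11.976987838745117) 0.1012
line [ 0.2084157  -0.97804034  0.5356079   0.18358763] [0.0948933  0.09811889 0.10029216] 0.0498352004125427 0.3183824063903932
top plate [199. 198.] 504 [0.5775 0.1791 0.062 ] ((577.5134887695312, 178.87571716308594), (41.017066955566406, 90.2201156616211), 12.092158317565918) 0.0658
top plate [205. 227.] 573 [0.5011 0.1629 0.0621] ((501.5777893066406, 162.9855194091797), (44.63135528564453, 90.42120361328125), 12.08042049407959) 0.066
top base [169. 156.] 219 [0.7014 0.2711 0.0074] ((704.3115234375, 273.31024169921875), (90.57550048828125, 37.590206146240234), 8.708956718444824) 0.0119
top base [228. 192.] 176 [0.5985 0.107  0.0073] ((599.005126953125, 105.22416687011719), (31.269393920898438, 74.6639404296875), 28.482894897460938) 0.026
top base [168. 207.] 192 [0.5599 0.2732 0.0079] ((558.4284057617188, 274.8311462402344), (32.903045654296875, 85.68798828125), 1.7483494281768799) 0.0299
top base [235. 221.] 231 [0.5176 0.087
[... 1593 characters left out ...]
  89  92  94  95]
 [ 81  83  87  89  92  94  96  97  99 101 102]
 [ 93  95  96  98 100 102 103 103 104  97 107]]
[0.56248674 0.17440161 0.062     ]
[[ 92  89  87  85  82  79  76  71  67  66  66]
 [ 82  78  74  71  67  63  61  79  75  78  82]
 [ 65  65  63  65  58  52  63 118 124 124 126]
 [ 76  76  78  68  45  38  54 117 152 151 152]
 [125 125 116  64  14  15  24  73 152 152 152]
 [152 151 143  67  14  17  31  87 152 151 152]
 [152 152 150  99  46  60  72 121 152 152 151]
 [152 152 151 138 107 115 126 146 151 152 152]
 [152 152 152 152 145 146 152 152 152 152 152]
 [151 151 152 151 150 152 152 151 152 152 152]
 [152 151 152 152 152 152 152 152 152 152 152]]
[0.51621075 0.16579482 0.062     ]
```

```bash
python3 -m creep '[[2.5,-2.8,0,0.03,100],[2.5,-2.8,0,0.03,100],[2.5,-2.8,0,0.03,100],[2.5,-2.8,0,0.03,100],[2.5,-2.8,0,0.03,100],[2.5,-2.8,0,0.03,100],[2.5,-2.8,0,0.03,100],[2.5,-2.8,0,0.03,100],[2.5,-2.8,0,0.03,100],[2.5,-2.8,0,0.03,100],[2.5,-2.8,0,0.03,100],[2.5,-2.8,0,0.03,100],[2.5,-2.8,0,0.03,100],[2.5,-2.8,0,0.01,100],[0,0,0,0,100],[0,0,0,0,100]]'
python3 - <<'E'
from bench import env
from h import *
d=env.snapshot("wrist");np.savez("w1.npz",**d);cv2.imwrite("pics/w1.png",d["pixels"][:,:,::-1])
s=env.read_state();print(s["t"],s["tool_pos"],s["eef_rot"],s["joints"])
E
```

```text
t: 1.48
tool_pos: [0.6174, 0.1701, 0.2379]
eef_rot: [0.023, 1.0, -0.001, -0.0]
force: [-0.3, 1.5, 0.5]
grip_width: 0.0881
1.5333 [0.61599196 0.17290326 0.23815209] [ 2.08732809e-02  9.99781951e-01  1.21290982e-04 -5.84649828e-04] [-0.15171927  0.72497917 -0.36216162  1.51127935  0.29005808  0.9596337
  0.93113719]
```

View pics/w1.png

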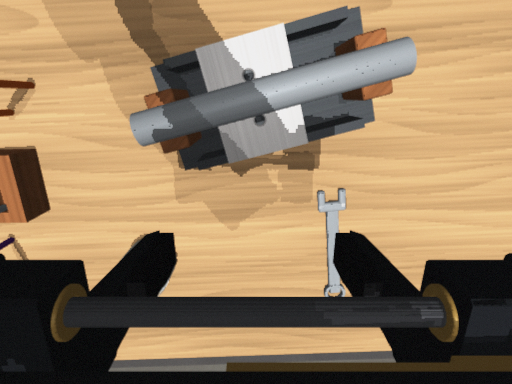

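The wrist view shows both holes, at (248,75) and (260,120), either side of the tube. I refine them by sub-pixel contours.

```bash
python3 - <<'E'
from h import *
d=load("w1");crop(d,190,30,320,170,5,"pics/w1c.png")
X=cloud(d)
m=(X[...,2]>.088)&(X[...,2]<.11)&(X[...,0]<.65)
p=X[m];print("tube",cv2.minAreaRect((p[:,:2]*1000).astype(np.float32)),np.percentile(p[:,2],[50,99]))
m=(X[...,2]>.058)&(X[...,2]<.066);p=X[m];print("plate",cv2.minAreaRect((p[:,:2]*1000).astype(np.float32)),np.median(p[:,2]))
g=cv2.cvtColor(d["pixels"],cv2.COLOR_RGB2GRAY)
for u,v in((248,75),(260,120)):
    print(g[v-7:v+8,u-8:u+9])
print("cam",-d["R"].T@d["t"])
E
```

```text
tube ((537.7601318359375, 187.60345458984375), (30.86616325378418, 271.01287841796875), 12.017403602600098) [0.09498334 0.09790488]
plate ((596.7969970703125, 119.01528930664062), (154.1118927001953, 365.6955261230469), 43.48479080200195) 0.06175467301653134
[[159 158 160 194 233 223 196 181 182 187 194 218 232 238 238 239 239]
 [161 162 159 176 196 158 159 158 160 147 161 160 191 231 238 239 239]
 [162 161 154 132 106 109 125 122 126 124 124 137 158 198 235 239 239]
 [161 162 146 114  98 102 139 135 130 123 120 107 120 175 218 237 239]
 [162 157 131 100  86 103 135 129 119 108 103  90  96 138 196 231 239]
 [163 150 116  90  73  86  99  90  89  74  78  74  70 103 182 224 239]
 [162 148 110  84  58  57  49  58  82  81  83  81  75  90 163 215 238]
 [160 148 110  76  36  40  41  51  72  74  81  82  67  84 161 217 238]
 [158 148 120  86  38  37  42  43  41  56  83  82  70  87 165 217 238]
 [160 152 133 103  53  34  43  44  47  61  86  74  63  94 166 202 226]
 [158 153 141 117  81  36  41  46  56  71  84  55  70 101 117 137 134]
 [156 158 156 136 106  62  48  47  56  66  79  64 100 119 10
[... 629 characters left out ...]
  63 117 140 155 158]
 [150 137  97  41  49  54  54  53  51  41  37  40  62 112 140 155 159]
 [150 130 100  39  38  53  48  48  48  48  54  54  74 111 133 155 159]
 [153 137  99  50  38  50  51  57  66  74  86  85  89 114 140 153 156]
 [154 145 116  84  57  72  82  88  92  97  92  93  99 125 147 155 154]
 [151 150 135 106  91  93  97  99 101  98  96  95 118 132 155 155 153]
 [151 157 147 115 108  98 103 103 103 102 101 108 132 150 155 155 151]
 [154 157 157 147 131 113 112 107 110 114 123 121 146 153 151 155 154]
 [152 152 155 157 155 140 132 132 131 136 146 150 153 153 150 151 152]
 [154 153 154 156 156 156 153 150 150 154 157 156 154 151 152 151 151]]
cam [0.53854584 0.17430206 0.38354539]
```

View pics/w1c.png

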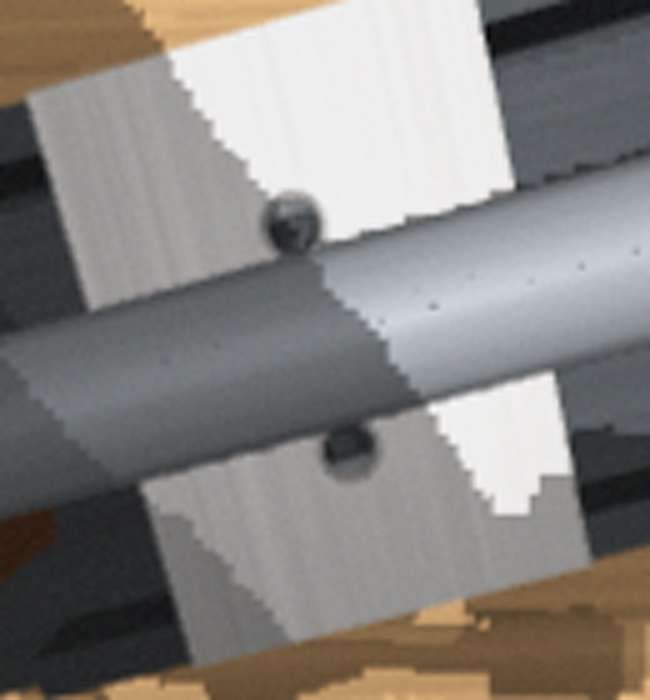

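```bash
python3 - <<'E'
from h import *
d=load("w1");t=load("top0");s=load("side0")
a=ray(d,247.8,75.2,.062);b=ray(d,259.4,119.8,.062);print(a,b,(a+b)/2,np.linalg.norm(a-b),np.degrees(np.arctan2(*(b-a)[[1,0]])))
ta=ray(t,200.7,203.3,.062);tb=ray(t,203.9,220.9,.062);print("top",(ta+tb)/2,np.linalg.norm(ta-tb))
print("tri",tri(d,(247.8,75.2),t,(200.7,203.3)),tri(d,(259.4,119.8),t,(203.9,220.9)))
# side look at holes
print(proj(s,a),proj(s,b))
crop(s,180,130,250,180,10,"pics/s_h.png")
# U-bolt pad in side/top crops
crop(t,295,150,395,200,7,"pics/t_u.png");crop(s,230,225,300,285,9,"pics/s_u.png")
E
```

```text
[0.51830545 0.16837056 0.062     ] [0.56294112 0.17834485 0.062     ] [0.54062329 0.1733577  0.062     ] 0.04573652801781889 12.596372482787592
top [0.53948084 0.17022812 0.062     ] 0.04676277869874655
tri [0.53823339 0.16140719 0.20587179] [0.54079956 0.17378736 0.04395892]
[203.10455752 154.39750492] [221.38728649 151.01020384]
```

View pics/s_h.png

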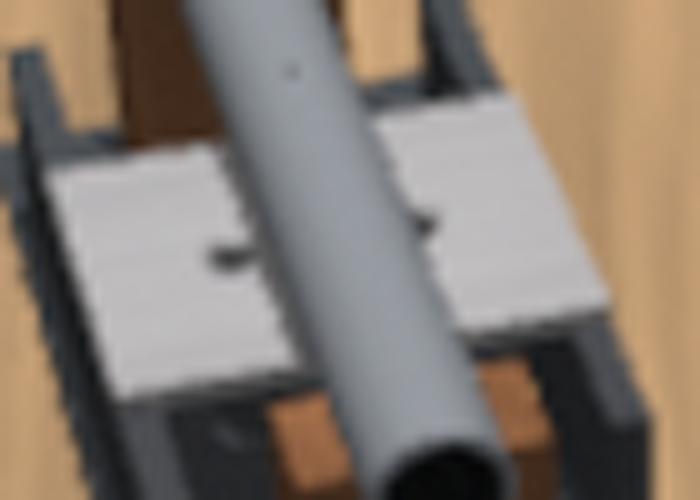

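View pics/t_u.png

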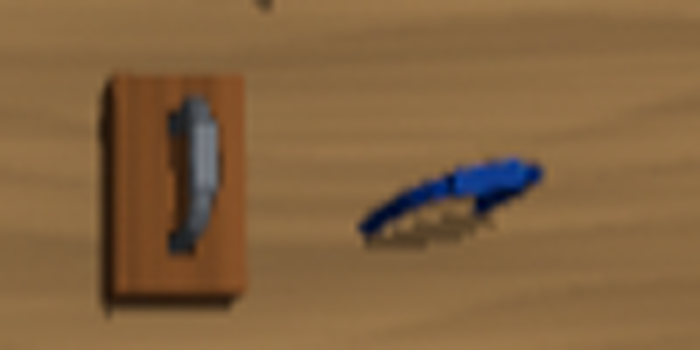

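View pics/s_u.png

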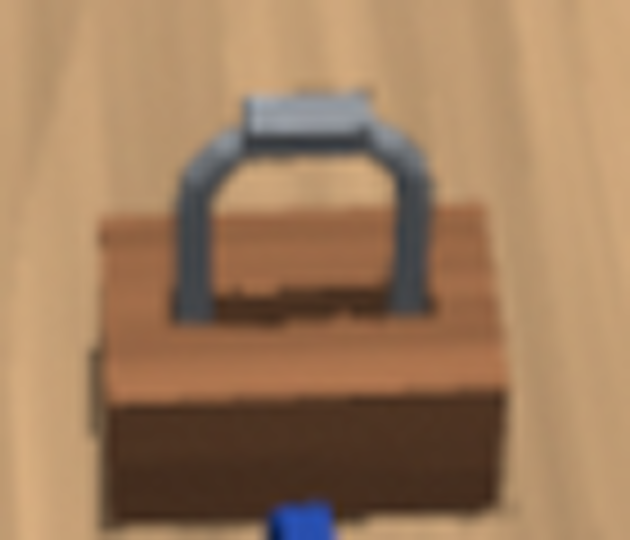

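Holes: wrist and top views agree to 1 mm in x and 3 mm in y (the arm was still settling for the wrist picture); spacing 45.7–46.8 mm against 46. The pad is at (324,173) in the top view and (264,237.5) in the side view. Next I triangulate it and work out the move.

```bash
python3 - <<'E'
from bench import env
from h import *
t=load("top0");s=load("side0");d=load("w1")
p=tri(t,(324.1,172.9),s,(264.1,237.6));print("pad top",p)
print("ray@.107 top",ray(t,324.1,172.9,.107),"side",ray(s,264.1,237.6,.107))
# hole pairs
print("holes",tri(d,(247.8,75.2),t,(203.9,220.9)),tri(d,(259.4,119.8),t,(200.7,203.3)))
# yaw of ubolt from leg bases on the block top, side view and block yaw
l=ray(s,230+193/9,225+318/9,.045);r=ray(s,230+410/9,225+308/9,.045);print("legs",l,r,np.degrees(np.arctan2(r[1]-l[1],r[0]-l[0])),np.linalg.norm(r-l))
e=ray(s,230+247/9,225+150/9,.097);f=ray(s,230+370/9,225+150/9,.097);print("pad edge",np.degrees(np.arctan2(*(f-e)[[1,0]])),np.linalg.norm(f-e))
st=env.read_state();print(st["t"],st["tool_pos"],st["eef_rot"],st["joint_vel"].round(4) if hasattr(st["joint_vel"],'round') else st["joint_vel"])
E
```

```text
pad top [ 0.63019271 -0.14389285  0.10538633]
ray@.107 top [ 0.62834656 -0.14365561  0.107     ] side [ 0.63156465 -0.14499081  0.107     ]
holes [0.51728045 0.16816996 0.04738445] [0.56501264 0.17868447 0.03486513]
legs [ 0.60864487 -0.14700965  0.045     ] [ 0.65507814 -0.14814137  0.045     ] -1.3961859792482423 0.04644705547842837
pad edge -4.655688240298055 0.025105754031048675
1.5333 [0.61599196 0.17290326 0.23815209] [ 2.08732809e-02  9.99781951e-01  1.21290982e-04 -5.84649828e-04] [-0.0409 -0.0138 -0.0392  0.0184 -0.0049 -0.0008 -0.0013]
```

```bash
python3 -m creep '[[0.14,-3.2,0,0,100],[0.14,-3.2,0,0,100],[0.14,-3.2,0,0,100],[0.14,-3.2,0,0,100],[0.14,-3.2,0,0,100],[0.14,-3.2,0,0,100],[0.14,-3.2,0,0,100],[0.14,-3.2,0,0,100],[0.14,-3.2,0,0,100],[0.14,-3.0,0,0,100],[0,0,0,0,100],[0,0,0,0,100],[0,0,0,0,100],[0,0,0,0,100],[0,0,0,0,100],[0,0,0,0,100]]'
python3 - <<'E'
from bench import env
from h import *
s=env.read_state();print(s["t"],s["tool_pos"],s["eef_rot"])
d=env.snapshot("wrist");np.savez("w2.npz",**d);cv2.imwrite("pics/w2.png",d["pixels"][:,:,::-1])
X=cloud(d);m=(X[...,2]>.1)&(X[...,2]<.115)&(X[...,1]<-.1)&(X[...,1]>-.19)&(X[...,0]>.58)&(X[...,0]<.68)
p=X[m];print(m.sum(),cv2.minAreaRect((p[:,:2]*1000).astype(np.float32)),np.percentile(p[:,2],[50,99]))
m=(X[...,2]>.04)&(X[...,2]<.05)&(X[...,1]<-.1)&(X[...,1]>-.19)&(X[...,0]>.58)&(X[...,0]<.68)
p=X[m];print(m.sum(),cv2.minAreaRect((p[:,:2]*1000).astype(np.float32)))
crop(d,170,100,330,230,5,"pics/w2c.png")
E
```

```text
t: 2.87
tool_pos: [0.6302, -0.1425, 0.2389]
eef_rot: [0.019, 1.0, 0.0, 0.0]
force: [-1.0, -0.5, 0.1]
grip_width: 0.0881
2.8667 [ 0.63024837 -0.14253408  0.2388905 ] [1.85481372e-02 9.99827893e-01 3.86034067e-04 3.63277520e-05]
279 ((631.2389526367188, -140.77279663085938), (8.942917823791504, 28.57288360595703), 87.9748764038086) [0.10642314 0.10799618]
2530 ((632.6276245117188, -140.40017700195312), (50.028934478759766, 85.58094787597656), 88.13182830810547)
```

View pics/w2.png

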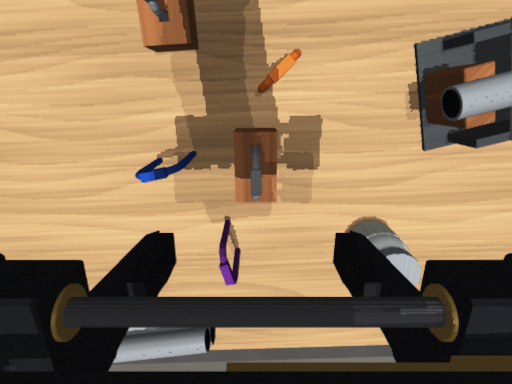

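View pics/w2c.png

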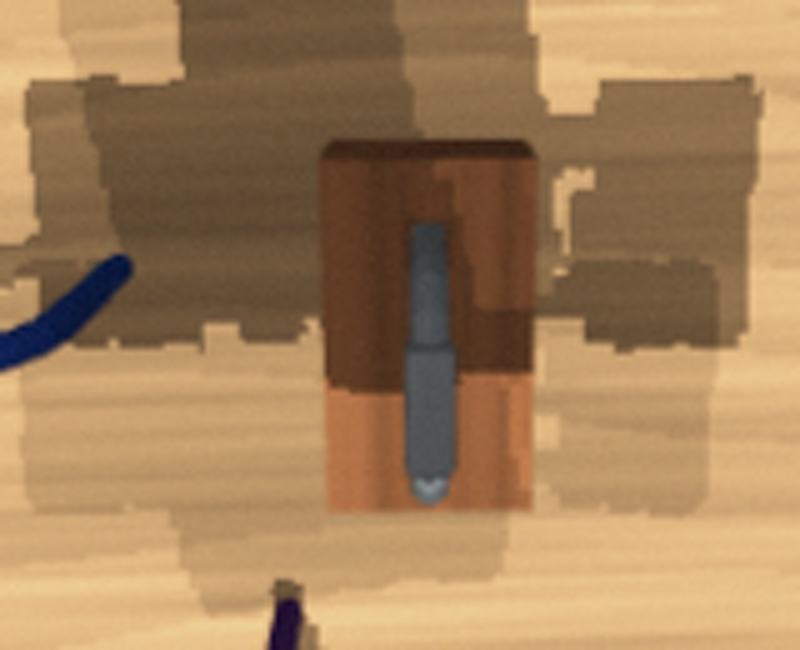

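The wrist picture shows the pad at (256,182), centred between the fingers, with the long direction at -2°. Its height is 0.1064 to 0.108 m, against 0.107 expected. I descend to it.

```bash
python3 -m creep '[[0,0,-2,0,100],[0,0,-2,0,100],[0,0,-2,0,100],[0,0,-2,0,100],[0,0,-2,0,100],[0,0,-2,0,100],[0,0,-2,0,100],[0,0,-1.4,0,100],[0,0,0,0,100],[0,0,0,0,100],[0,0,0,0,40],[0,0,0,0,25],[0,0,0,0,20],[0,0,0,0,20],[0,0,0,0,20]]' 10
python3 - <<'E'
from bench import env
from h import *
for n in("side","wrist"):
    d=env.snapshot(n);np.savez(n+"3.npz",**d)
    if n=="side": crop(d,190,180,340,300,5,"pics/s3.png")
    else: cv2.imwrite("pics/w3.png",d["pixels"][:,:,::-1])
E
```

```text
t: 4.17
tool_pos: [0.6304, -0.1446, 0.0854]
eef_rot: [0.02, 1.0, -0.0, 0.0]
force: [-0.8, 1.1, -0.3]
grip_width: 0.0569
```

View pics/s3.png

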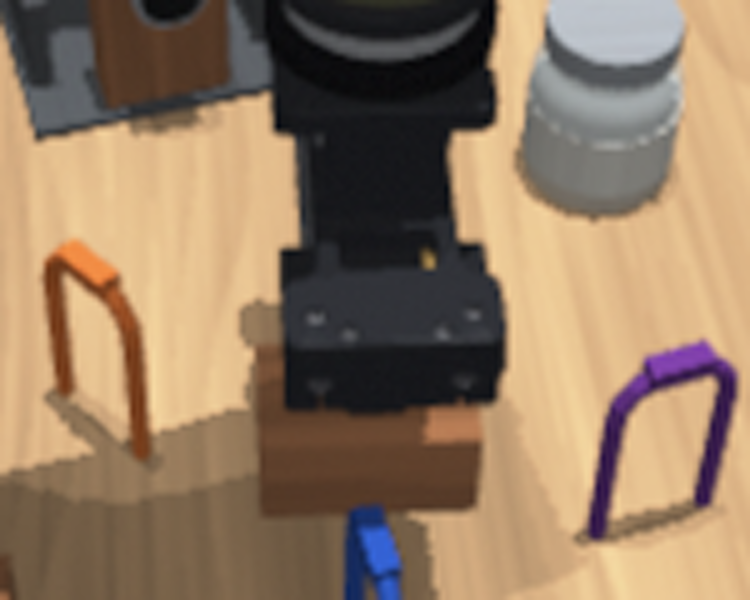

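View pics/w3.png

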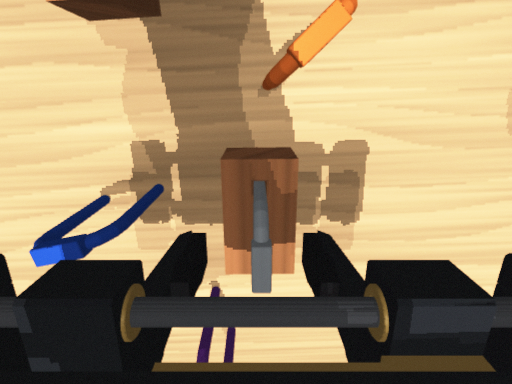

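The wrist picture shows the pad at (261,265) against a finger midpoint of about 255, so the pad is about 2 mm to +y. I shift by that and close.

```bash
python3 -m creep '[[0,0.2,0,0,30],[0,0,0,0,20],[0,0,0,0,15],[0,0,0,0,15],[0,0,0,0,15],[0,0,0,0,15],[0,0,0,0,15]]' 10; python3 -m creep '[[0,0,0,0,0],[0,0,0,0,0],[0,0,0,0,0],[0,0,0,0,0],[0,0,0,0,0],[0,0,0,0,0]]' 10
python3 - <<'E'
from bench import env
from h import *
for n in("wrist",):
    d=env.snapshot(n);np.savez(n+"4.npz",**d)
    cv2.imwrite("pics/w4.png",d["pixels"][:,:,::-1])
print(env.read_state()["ft_torque"])
E
```

```text
t: 4.85
tool_pos: [0.6301, -0.1425, 0.0847]
eef_rot: [0.02, 1.0, 0.0, -0.0]
force: [1.2, -0.5, 0.7]
grip_width: 0.0131
t: 5.35
tool_pos: [0.63, -0.1425, 0.0847]
eef_rot: [0.02, 1.0, 0.0, -0.0]
force: [-0.0, 1.8, -0.4]
grip_width: 0.0099
[ 0.02583953  0.00332152 -0.07739674]
```

View pics/w4.png

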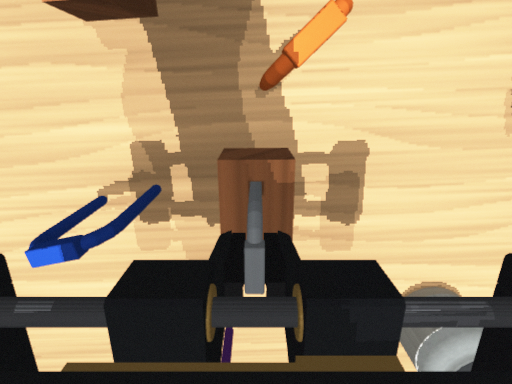

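Gripped: width 9.9 mm, side force about 1.8 N. In the wrist picture the pad lies between the fingers at (255,265). I firm up to 45 N and lift.

```bash
python3 -m creep '[[0,0,0,0,0],[0,0,0,0,0],[0,0,0,0,0],[0,0,0.5,0,0],[0,0,1,0,0],[0,0,1,0,0],[0,0,1,0,0],[0,0,1,0,0],[0,0,1.5,0,0],[0,0,2,0,0],[0,0,2,0,0],[0,0,2,0,0],[0,0,0.5,0,0],[0,0,0,0,0],[0,0,0,0,0]]' 45
python3 - <<'E'
from bench import env
from h import *
for n in("side","wrist"):
    d=env.snapshot(n);np.savez(n+"5.npz",**d)
    if n=="side": crop(d,190,130,340,300,4,"pics/s5.png")
    else: cv2.imwrite("pics/w5.png",d["pixels"][:,:,::-1])
E
```

```text
t: 6.65
tool_pos: [0.6297, -0.1425, 0.2096]
eef_rot: [0.02, 1.0, -0.0, -0.0]
force: [0.1, -0.1, -2.4]
grip_width: 0.0093
```

View pics/s5.png

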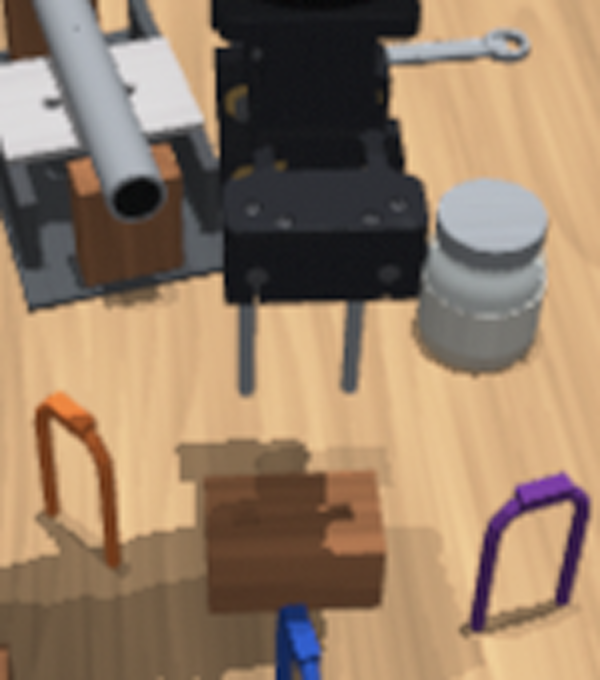

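View pics/w5.png

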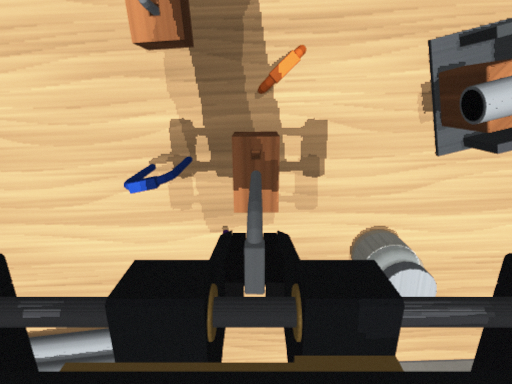

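The bolt is out and hanging straight. In the side view its tips are at about (252,228) and (277,228). I carry it over to the rig with a +14.3° turn, and let it settle before looking.

```bash
python3 -m creep '[[-0.9,2,0,0.025,0],[-0.9,3.3,0,0.025,0],[-0.9,3.3,0,0.025,0],[-0.9,3.3,0,0.025,0],[-0.9,3.3,0,0.025,0],[-0.9,3.3,0,0.025,0],[-0.9,3.3,0,0.025,0],[-0.9,3.3,0,0.025,0],[-0.9,3.3,0,0.025,0],[-0.9,3.0,0,0.025,0],[0,0,0,0,0],[0,0,0,0,0],[0,0,0,0,0],[0,0,0,0,0],[0,0,0,0,0],[0,0,0,0,0],[0,0,0,0,0],[0,0,0,0,0]]'
python3 - <<'E'
from bench import env
from h import *
for n in("side","wrist","top"):
    d=env.snapshot(n);np.savez(n+"6.npz",**d)
    if n=="side": crop(d,150,70,270,200,6-1,"pics/s6.png")
    elif n=="top": crop(d,130,150,270,260,5,"pics/t6.png")
    else: cv2.imwrite("pics/w6.png",d["pixels"][:,:,::-1])
s=env.read_state();print(s["tool_pos"],s["eef_rot"])
E
```

```text
t: 8.25
tool_pos: [0.5403, 0.171, 0.2097]
eef_rot: [-0.104, 0.995, -0.0, 0.0]
force: [-0.7, -0.4, -1.2]
grip_width: 0.0092
[0.54012941 0.17143014 0.20979167] [-1.04805294e-01  9.94492759e-01  5.18940514e-05  2.80251263e-05]
```

View pics/s6.png

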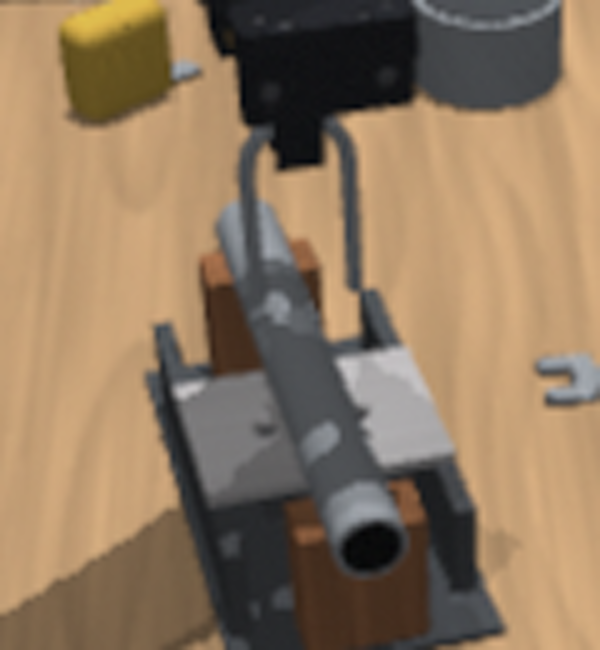

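View pics/w6.png

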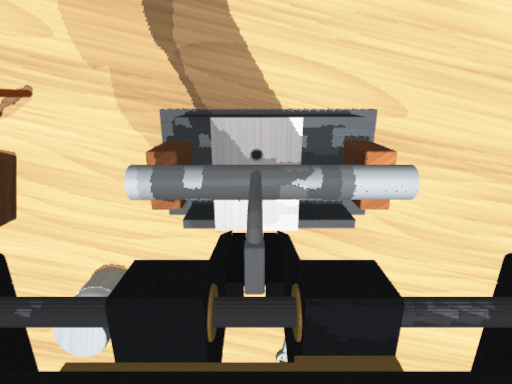

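View pics/t6.png

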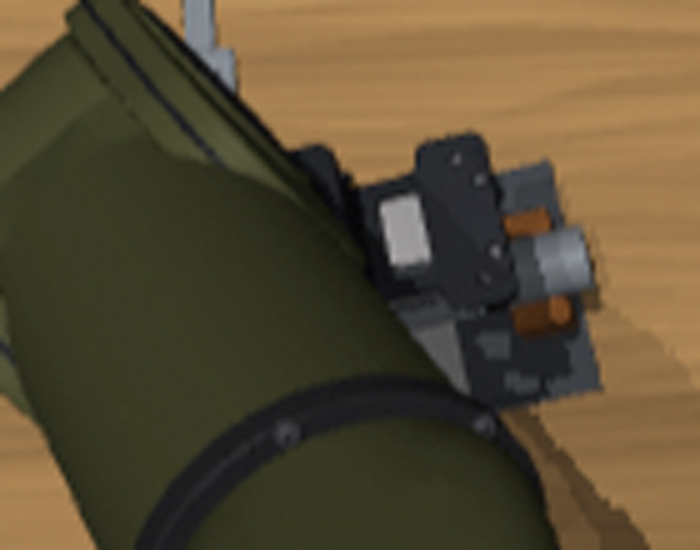

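The wrist view shows the near hole at (257,154) and the near leg tip at (256,176), with the tube level in the picture, so the yaw is right. Next I measure the leg tips against the holes in the same pictures.

```bash
python3 - <<'E'
from h import *
w=load("wrist6");s=load("side6")
crop(w,225,140,290,215,8,"pics/w6c.png");crop(s,185,110,235,165,11,"pics/s6c.png")
X=cloud(w)
m=(X[...,2]>.088)&(X[...,2]<.11)
p=X[m];print("tube wrist",cv2.minAreaRect((p[:,:2]*1000).astype(np.float32)))
g=cv2.cvtColor(w["pixels"],cv2.COLOR_RGB2GRAY)
print(g[145:166,246:270]);print(g[168:186,246:268])
E
```

```text
tube wrist ((596.465087890625, 120.62287139892578), (158.27395629882812, 425.8529968261719), 41.6939697265625)
[[183 183 187 188 189 187 186 188 182 185 189 191 188 183 178 181 185 188
  188 188 192 189 189 190]
 [186 184 185 185 188 186 187 186 184 183 189 192 192 183 180 182 186 186
  187 187 187 189 189 189]
 [183 183 186 188 192 186 189 190 183 182 185 188 191 183 179 181 186 184
  185 188 189 187 190 189]
 [183 185 188 189 189 187 187 183 176 170 164 173 180 177 177 182 187 190
  188 190 191 191 192 188]
 [184 183 187 190 191 186 174 151 134 122 122 125 131 147 164 179 187 190
  187 188 189 190 190 190]
 [187 184 187 189 187 174 146 116  92  81  77  78  87 107 126 157 181 190
  187 189 191 188 190 189]
 [186 184 188 187 179 147 108  65  45  44  44  43  44  48  70 123 167 189
  187 189 190 189 192 188]
 [184 182 185 181 161 116  49  39  35  34  33  36  35  36  48  96 152 183
  188 187 187 189 190 189]
 [186 185 186 179 147  99  38  34  34  34  34  35  32  33  40  75 136 171
  189 190 190 188 192 190]
 [184 185 185 178 145  95  38  37  38  34  36  34  35  37  39  76 131 164
  187 
[... 2107 characters left out ...]
9  76  77  72  77  98 116 117
  115 115 114 117]
 [117 116 118 114  96  75  80  77  78  78  77  79  75  73  78  99 117 118
  117 118 115 117]
 [121 123 120 116  96  78  78  83  79  81  75  76  76  75  75  93 120 121
  120 121 121 121]
 [122 122 124 116  90  80  79  77  80  79  75  77  76  71  78  96 121 121
  120 121 120 123]
 [124 125 123 116  90  75  77  78  76  79  76  80  76  74  78  97 126 124
  122 120 120 122]
 [124 124 124 112  84  76  78  77  77  77  76  76  74  75  77  98 125 123
  122 121 122 122]
 [124 120 122 110  83  79  78  80  80  77  77  77  77  74  78  96 121 124
  120 121 121 120]
 [119 119 117 108  83  80  77  79  78  76  74  78  76  75  76  92 118 118
  118 120 119 118]]
```

View pics/w6c.png

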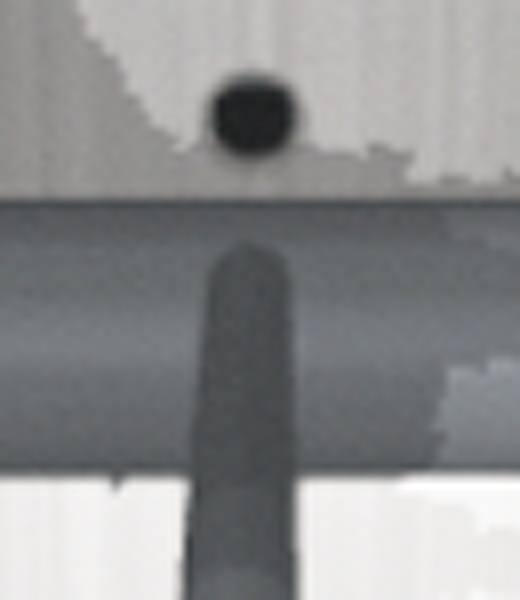

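View pics/s6c.png

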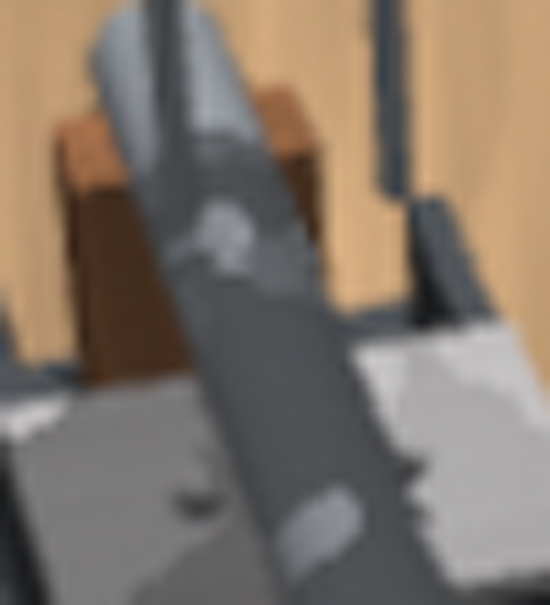

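```bash
python3 - <<'E'
from h import *
w=load("wrist6");s=load("side6")
tip=ray(w,255.9,175,.136);h=ray(w,256.2,154.3,.062)
th=np.radians(12.0);ex=np.array([np.cos(th),np.sin(th)]);ey=np.array([-np.sin(th),np.cos(th)])
print("wrist tip",tip,"hole",h,"diff rig",(h-tip)[:2]@ex,(h-tip)[:2]@ey)
print("from TCP tip expected",(tip[:2]-[.5402,.1714])@ex,(tip[:2]-[.5402,.1714])@ey, "hole",(h[:2]-[.5402,.1714])@ex,(h[:2]-[.5402,.1714])@ey)
# side
tr=(185+393/11,110+192/11) # right leg bottom end
hl=(185+199/11,110+500/11)
# right tip bottom; hemisphere centre ~ few px above
tR=ray(s,tr[0],tr[1]-1.5,.136);hL=ray(s,hl[0],hl[1],.062)
print("side tipR",tR,(tR[:2]-[.5402,.1714])@ex,(tR[:2]-[.5402,.1714])@ey,"holeL",hL,(hL[:2]-[.5402,.1714])@ex,(hL[:2]-[.5402,.1714])@ey)
E
```

```text
wrist tip [0.51922094 0.16827487 0.136     ] hole [0.51717866 0.1685898  0.062     ] diff rig -0.0019321733373150584 0.0007326540895429264
from TCP tip expected -0.021170371261562362 0.0013049578840317595 hole -0.023102544598877423 0.002037611973574686
side tipR [0.56454228 0.1769375  0.136     ] 0.024961649090157297 0.00035544446550866363 holeL [0.51826303 0.16421864 0.062     ] -0.022950680143265706 -0.002463481021257214
```

Side and wrist views agree that the bolt sits about 1.9 mm towards +x of the holes (rig frame), with y within about 0.7 mm. I shift, then lower until the tips are about 8 mm above the plate.

```bash
python3 -m creep '[[-0.19,-0.01,0,0,0],[0,0,0,0,0],[0,0,0,0,0],[0,0,-1,0,0],[0,0,-1,0,0],[0,0,-1,0,0],[0,0,-0.5,0,0],[0,0,-0.5,0,0],[0,0,-0.5,0,0],[0,0,-0.5,0,0],[0,0,-0.5,0,0],[0,0,-0.5,0,0],[0,0,-0.2,0,0],[0,0,0,0,0],[0,0,0,0,0],[0,0,0,0,0],[0,0,0,0,0]]'
python3 - <<'E'
from bench import env
from h import *
s=env.read_state();print(s["tool_pos"],s["force"],s["ft_torque"])
for n in("side","wrist"):
    d=env.snapshot(n);np.savez(n+"7.npz",**d)
    if n=="side": crop(d,180,100,240,170,9-1,"pics/s7.png")
    else: crop(d,200,80,310,240,5-1,"pics/w7.png")
E
```

```text
t: 9.82
tool_pos: [0.5384, 0.1715, 0.148]
eef_rot: [-0.105, 0.994, 0.0, 0.0]
force: [-0.4, 0.2, -1.5]
grip_width: 0.0094
[0.53837544 0.17153151 0.14803697] [-0.37800085  0.18168338 -1.48877501] [-0.0004361   0.05428744 -0.02914572]
```

View pics/s7.png

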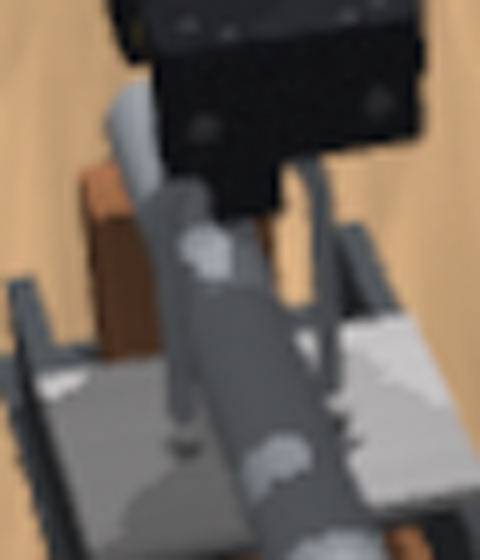

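View pics/w7.png

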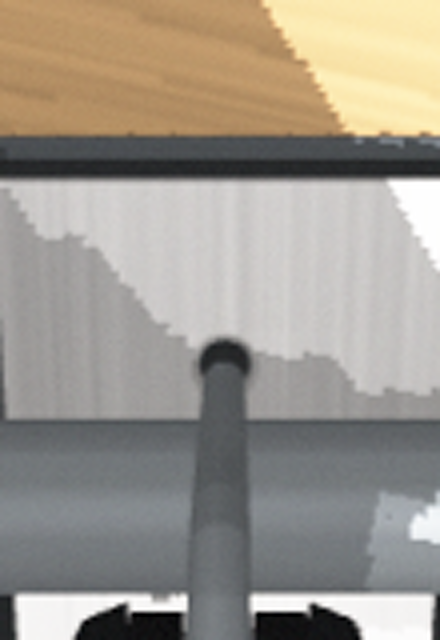

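```bash
python3 - <<'E'
from h import *
w=load("wrist7");s=load("side7")
crop(w,235,155,280,200,14,"pics/w7c.png")
g=cv2.cvtColor(w["pixels"],cv2.COLOR_RGB2GRAY);print(g[160:186,246:266])
th=np.radians(12.0);ex=np.array([np.cos(th),np.sin(th)]);ey=np.array([-np.sin(th),np.cos(th)])
T=[.5384,.1715]
for x,y in((-.023,0),):
  P=np.array([*(T+x*ex+y*ey)])
  for z in(.062,.070,.074): print(z,proj(w,[*P,z]),proj(s,[*P,z]))
E
```

```text
[[201 205 203 201 200 202 202 201 197 202 205 206 204 197 193 195 197 199
  201 201]
 [202 203 201 203 201 201 200 197 200 201 204 209 206 199 196 193 196 200
  202 202]
 [203 202 204 202 200 201 203 198 199 199 204 205 205 199 191 195 198 199
  202 203]
 [195 205 205 203 203 201 195 193 186 186 183 189 196 191 193 196 199 202
  204 205]
 [175 205 206 203 200 189 172 160 136 134 132 139 150 161 178 193 199 201
  202 204]
 [175 204 203 200 187 162 137 115  78  73  58  77 106 115 143 170 190 200
  202 203]
 [170 193 195 188 160 121  68  39  40  38  39  38  38  54  91 127 165 197
  203 202]
 [159 160 164 165 126  68  39  38  39  39  41  37  38  39  54  91 136 178
  191 191]
 [158 159 157 145  94  39  40  39  41  42  40  39  39  41  36  62 114 147
  151 157]
 [158 158 150 130  63  41  39  38  42  42  43  39  38  38  38  47  93 137
  150 160]
 [157 153 130 113  51  38  42  51  61  60  58  56  47  40  40  46  83 130
  143 160]
 [160 152 129 106  49  42  54  79  93  92  87  83  71  53  40  44  81 128
  143 156]
 [160 151 133 117  58  55  75  89  89  92  86  83  85  77  53  50  91 132
  143 
[... 595 characters left out ...]
160]
 [156 159 160 152 120  88  88  89  88  88  86  86  86  83  90 117 155 156
  156 158]
 [156 158 158 148 110  86  88  88  90  89  88  85  87  83  89 118 152 156
  158 157]
 [156 158 158 145 106  90  86  89  88  89  90  85  87  82  87 116 154 155
  159 155]
 [158 159 160 145 100  87  89  90  90  89  90  87  83  89  86 116 151 156
  159 158]
 [140 139 141 130  92  88  86  90  89  88  86  88  87  87  87 107 137 139
  139 138]
 [ 85  89  85  88  85  88  88  86  88  89  85  86  87  83  79  80  87  87
   83  86]]
0.062 [253.87297575 168.83005488] [202.11009263 154.86527296]
0.07 [253.86783922 171.25490651] [201.86158816 152.23607055]
0.074 [253.86514133 172.52852439] [201.73631296 150.91064627]
```

View pics/w7c.png

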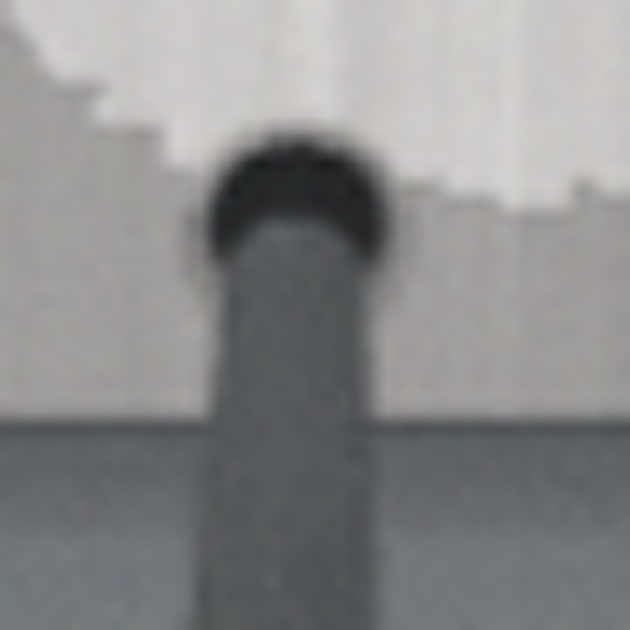

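In the wrist view the hole is centred at (256.0,170.5) and the leg tip at (255.8,175), where a concentric leg would be at about (256,174.2). That is within 0.7 mm. I shift 0.4 mm and lower through the plate, watching the force.

```bash
python3 -m creep '[[-0.04,-0.01,0,0,0],[0,0,-0.2,0,0],[0,0,-0.2,0,0],[0,0,-0.2,0,0],[0,0,-0.2,0,0],[0,0,-0.2,0,0],[0,0,-0.2,0,0],[0,0,0,0,0],[0,0,0,0,0]]'; python3 -c "
from bench import env
s=env.read_state();print(s['force'],s['ft_torque'])"
```

```text
t: 10.67
tool_pos: [0.5377, 0.1713, 0.1356]
eef_rot: [-0.105, 0.994, -0.0, -0.0]
force: [0.9, 0.8, -2.0]
grip_width: 0.0093
[ 0.90921816  0.8319137  -2.04904726] [ 0.03912773 -0.01328276 -0.00487224]
```

```bash
python3 -m creep '[[0,0,-0.2,0,0],[0,0,-0.2,0,0],[0,0,-0.15,0,0],[0,0,-0.15,0,0],[0,0,-0.15,0,0],[0,0,-0.15,0,0],[0,0,0,0,0],[0,0,0,0,0]]'; python3 -c "
from bench import env
s=env.read_state();print(s['force'],s['ft_torque'])"
```

```text
t: 11.33
tool_pos: [0.5379, 0.1714, 0.1257]
eef_rot: [-0.105, 0.994, 0.0, 0.0]
force: [0.3, 1.0, -1.3]
grip_width: 0.0094
[ 0.28185762  1.03708091 -1.34487877] [ 0.14299019 -0.19163319 -0.00695765]
```

```bash
python3 -m creep '[[0,0,-0.15,0,0],[0,0,-0.15,0,0],[0,0,-0.15,0,0],[0,0,-0.15,0,0],[0,0,0,0,0]]'; python3 -c "
from bench import env
s=env.read_state();print(s['force'],s['ft_torque'])"
```

```text
t: 11.75
tool_pos: [0.5386, 0.1718, 0.1209]
eef_rot: [-0.105, 0.994, 0.0, 0.001]
force: [0.3, -0.7, 3.4]
grip_width: 0.0091
[ 0.26282072 -0.73312141  3.38013903] [-0.0220137   0.00068728  0.02207854]
```

```bash
python3 -m creep '[[0,0,-0.15,0,0],[0,0,-0.15,0,0],[0,0,-0.15,0,0],[0,0,-0.15,0,0],[0,0,-0.15,0,0],[0,0,0,0,0],[0,0,0,0,0]]'; python3 -c "
from bench import env
s=env.read_state();print(s['force'],s['ft_torque'],s['tool_pos'])"
```

```text
t: 12.33
tool_pos: [0.5382, 0.1717, 0.1127]
eef_rot: [-0.105, 0.994, 0.0, 0.001]
force: [1.1, -0.4, 4.1]
grip_width: 0.0089
[ 1.11465938 -0.41694808  4.05070722] [ 0.06882663 -0.04246671 -0.04182141] [0.53818118 0.17167307 0.11270267]
```

```bash
python3 -m creep '[[0,0,-0.15,0,0],[0,0,-0.15,0,0],[0,0,-0.15,0,0],[0,0,-0.15,0,0],[0,0,-0.1,0,0],[0,0,0,0,0],[0,0,0,0,0]]'
python3 - <<'E'
from bench import env
from h import *
s=env.read_state();print(s["tool_pos"],s["force"],s["ft_torque"])
for n in("side","wrist"):
    d=env.snapshot(n);np.savez(n+"8.npz",**d)
    if n=="side": crop(d,170,90,250,190,6,"pics/s8.png")
    else: cv2.imwrite("pics/w8.png",d["pixels"][:,:,::-1])
E
```

```text
t: 12.92
tool_pos: [0.5382, 0.1717, 0.1056]
eef_rot: [-0.105, 0.994, 0.0, 0.0]
force: [1.0, -0.3, 5.1]
grip_width: 0.0095
[0.53816813 0.1716618  0.1056415 ] [ 0.98591833 -0.26322581  5.09195577] [0.09217914 0.05095123 0.00755663]
```

View pics/s8.png

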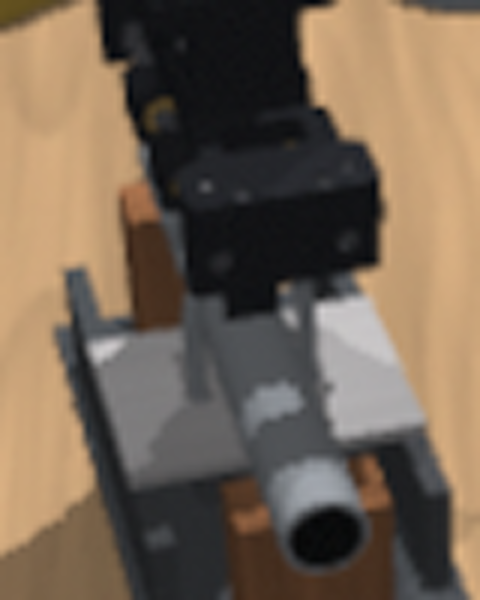

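View pics/w8.png

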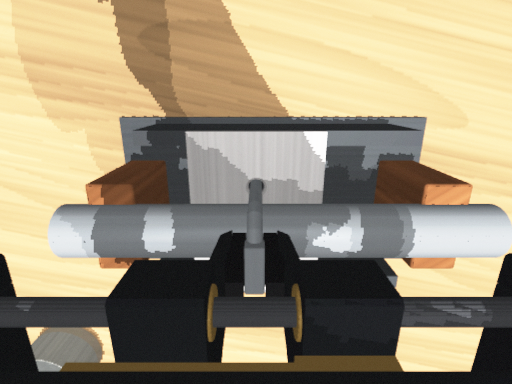

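Side and wrist views show both legs astride the tube and through the plate; the near leg enters the hole at (257,186) in the wrist view. The pad should be about 21 mm above the tube, and the jaws give about 6 N. I release here.

```bash
python3 -m creep '[[0,0,0,0,15],[0,0,0,0,25],[0,0,0,0,35],[0,0,0,0,40],[0,0,0,0,40],[0,0,0,0,40],[0,0,0,0,40]]'
python3 -m creep '[[0,0,1,0,40],[0,0,1.5,0,40],[0,0,1.5,0,40],[0,0,1,0,40],[0,0,0,0,40],[0,0,0,0,40],[0,0,0,0,40]]'
python3 - <<'E'
from bench import env
from h import *
s=env.read_state();print(s["tool_pos"],s["force"],s["ft_torque"])
for n in("side","wrist"):
    d=env.snapshot(n);np.savez(n+"9.npz",**d)
    if n=="side": crop(d,170,90,250,190,6,"pics/s9.png")
    else: cv2.imwrite("pics/w9.png",d["pixels"][:,:,::-1])
    X=cloud(d);T=np.array([.5382,.1717])
    R=np.hypot(X[...,0]-T[0],X[...,1]-T[1])
    m=(R<.02)&(X[...,2]>.11)&(X[...,2]<.14);print(n,m.sum(),X[m].mean(0),np.percentile(X[m][:,2],[10,50,90]))
E
```

```text
t: 13.6
tool_pos: [0.5377, 0.1713, 0.1052]
eef_rot: [-0.105, 0.994, 0.0, -0.0]
force: [-0.2, 0.2, 0.0]
grip_width: 0.0353
t: 14.18
tool_pos: [0.5375, 0.1711, 0.1549]
eef_rot: [-0.105, 0.994, -0.0, -0.0]
force: [-0.0, -1.2, 0.4]
grip_width: 0.0349
[0.53749436 0.17105661 0.15490773] [-0.00262889 -1.23159664  0.40751972] [ 0.06093452 -0.00162697 -0.01164999]
side 86 [0.53934864 0.1652388  0.12240468] [0.11623485 0.12254411 0.12755618]
wrist 818 [0.53518461 0.17006964 0.12481972] [0.11719888 0.12721033 0.12813902]
```

View pics/s9.png

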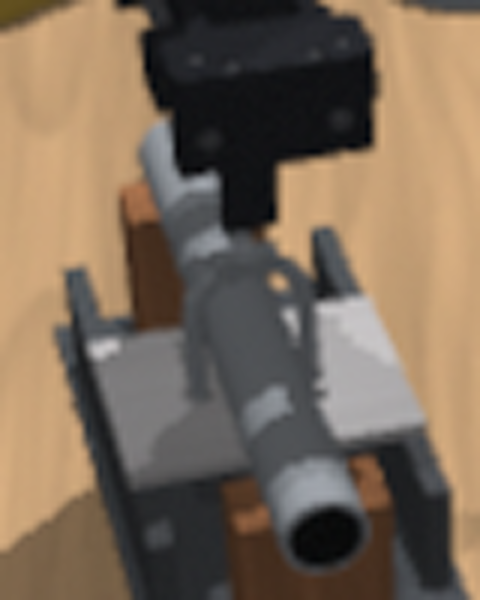

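View pics/w9.png

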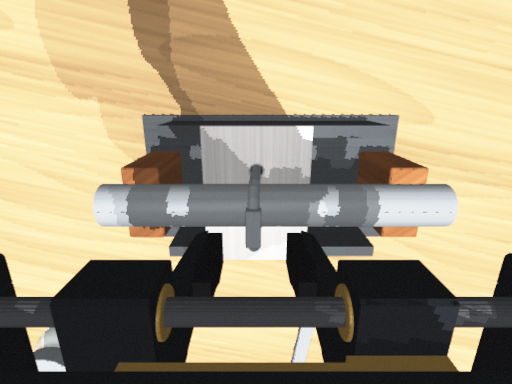

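The bolt stands by itself. In the wrist view the pad top is at (254,240) with z = 0.128 m, so the pad is 21 mm above the tube. I shut the fingers, centre over the pad (+1.8 mm in rig x) and press down.

```bash
python3 -m creep '[[0.18,0.04,0,0,0],[0,0,0,0,0],[0,0,0,0,0],[0,0,0,0,0],[0,0,0,0,0],[0,0,0,0,0],[0,0,-0.5,0,0],[0,0,-0.5,0,0],[0,0,-0.5,0,0],[0,0,-0.5,0,0],[0,0,-0.25,0,0],[0,0,-0.25,0,0],[0,0,-0.2,0,0],[0,0,-0.2,0,0],[0,0,0,0,0]]'; python3 -m creep '[[0,0,-0.2,0,0],[0,0,-0.2,0,0],[0,0,-0.2,0,0],[0,0,-0.2,0,0],[0,0,0,0,0]]'
```

```text
t: 15.53
tool_pos: [0.54, 0.1721, 0.1265]
eef_rot: [-0.105, 0.994, 0.0, 0.001]
force: [0.1, 0.0, -0.6]
grip_width: 0.0004
t: 15.95
tool_pos: [0.5399, 0.1721, 0.1185]
eef_rot: [-0.105, 0.994, 0.0, 0.0]
force: [-0.2, -0.2, 0.0]
grip_width: 0.0009
```

There is no push force though the tips are at 0.1185 m. I look before going on.

```bash
python3 - <<'E'
from bench import env
from h import *
s=env.read_state();print(s["tool_pos"],s["force"],s["ft_torque"])
for n in("side","wrist"):
    d=env.snapshot(n);np.savez(n+"10.npz",**d)
    if n=="side": crop(d,170,90,250,190,6,"pics/s10.png")
    else: cv2.imwrite("pics/w10.png",d["pixels"][:,:,::-1])
E
```

```text
[0.53988253 0.17206361 0.11854397] [-0.15052974 -0.23355678  0.03850046] [ 0.04445941 -0.03076704 -0.02726121]
```

View pics/s10.png

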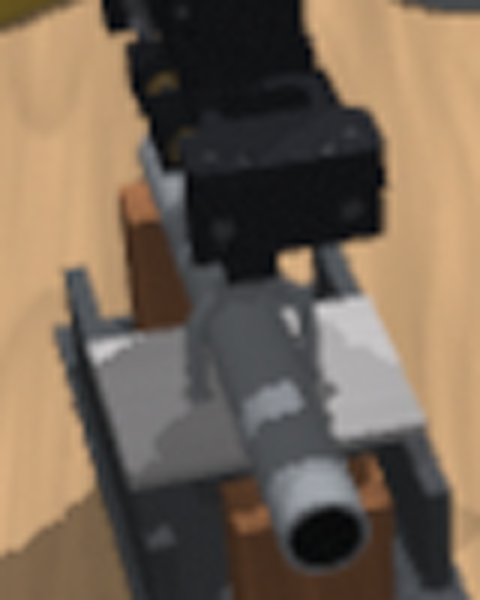

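View pics/w10.png

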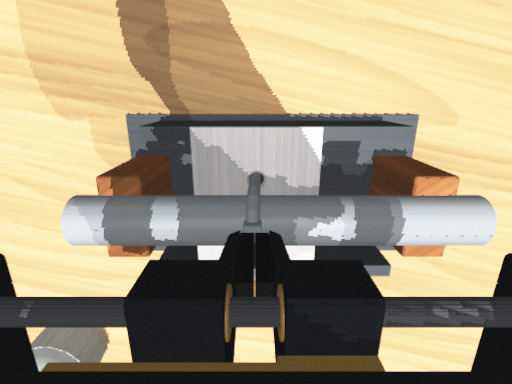

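```bash
python3 - <<'E'
from h import *
th=np.radians(12.0);ex=np.array([np.cos(th),np.sin(th)]);ey=np.array([-np.sin(th),np.cos(th)])
for k in("9","10"):
    d=load("wrist"+k);X=cloud(d);q=X[...,:2]-[.5395,.1715];a=q@ex;b=q@ey
    for lo,hi in((-.024,-.018),(-.018,-.013),(-.012,-.009),(-.009,-.005)):
        m=(a>lo)&(a<hi)&(abs(b)<.004)&(X[...,2]<.16);print(k,lo,m.sum(),np.percentile(X[m][:,2],[5,50,95]).round(4))
crop(load("wrist10"),215,160,300,260,8-2,"pics/w10c.png")
E
```

```text
9 -0.024 171 [0.0699 0.1121 0.1173]
9 -0.018 114 [0.1157 0.1192 0.1215]
9 -0.012 101 [0.121  0.127  0.1285]
9 -0.009 71 [0.1267 0.1276 0.1284]
10 -0.024 242 [0.0615 0.1018 0.1073]
10 -0.018 144 [0.1057 0.1093 0.1113]
10 -0.012 140 [0.1112 0.1166 0.1183]
10 -0.009 728 [0.1181 0.1395 0.1588]
```

View pics/w10c.png

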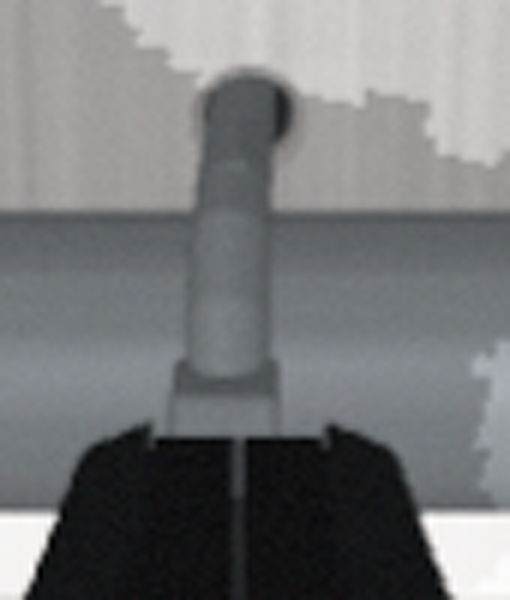

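The depth shows the pad top went from 0.128 to 0.118 m with the fingers resting on it, so the bolt is being pressed down. I continue to home.

```bash
python3 -m creep '[[0,0,-0.2,0,0],[0,0,-0.2,0,0],[0,0,-0.2,0,0],[0,0,-0.2,0,0],[0,0,-0.1,0,0]]'; python3 -m creep '[[0,0,-0.1,0,0],[0,0,-0.1,0,0],[0,0,-0.05,0,0]]'; python3 -m creep '[[0,0,-0.05,0,0],[0,0,0,0,0]]'
```

```text
t: 16.47
tool_pos: [0.5403, 0.1723, 0.11]
eef_rot: [-0.105, 0.994, 0.0, 0.001]
force: [-0.6, -0.1, 7.8]
grip_width: 0.0004
t: 16.72
tool_pos: [0.5403, 0.1724, 0.1076]
eef_rot: [-0.105, 0.994, 0.0, 0.001]
force: [-0.6, -0.1, 8.4]
grip_width: 0.0004
t: 16.88
tool_pos: [0.5403, 0.1724, 0.1074]
eef_rot: [-0.105, 0.994, 0.0, 0.001]
force: [-0.6, -0.0, 10.6]
grip_width: 0.0003
```

```bash
python3 -m creep '[[0,0,-0.05,0,0],[0,0,-0.05,0,0],[0,0,0,0,0]]';  python3 -m creep '[[0,0,-0.05,0,0],[0,0,0,0,0]]'
```

```text
t: 17.13
tool_pos: [0.5403, 0.1724, 0.1072]
eef_rot: [-0.105, 0.994, 0.0, 0.001]
force: [-2.5, -1.3, 17.1]
grip_width: 0.0002
t: 17.3
tool_pos: [0.5404, 0.1724, 0.1071]
eef_rot: [-0.105, 0.994, 0.0, 0.001]
force: [-5.2, -1.1, 20.9]
grip_width: 0.0003
```

It has stopped at 0.107 m and the force is rising, which means home. One more small push, then I retreat and look.

```bash
python3 -m creep '[[0,0,-0.05,0,0],[0,0,0,0,0]]'; python3 -m creep '[[0,0,0.5,0,0],[0,0,1,0,0],[0,0,2,0,0],[0,0,3,0,0],[0,0,3,0,0],[2,-3,0,0,0],[3,-3,0,0,0],[3,-3,0,0,0],[0,-3,0,0,0],[0,-3,0,0,0],[0,0,0,0,0],[0,0,0,0,0],[0,0,0,0,0],[0,0,0,0,0]]'
python3 - <<'E'
from bench import env
from h import *
for n in("side","top","wrist"):
    d=env.snapshot(n);np.savez(n+"11.npz",**d)
    if n=="side": cv2.imwrite("pics/s11f.png",d["pixels"][:,:,::-1]);crop(d,170,90,250,190,6,"pics/s11.png")
    else: cv2.imwrite(f"pics/{n}11.png",d["pixels"][:,:,::-1])
    X=cloud(d);R=np.hypot(X[...,0]-.5405,X[...,1]-.172)
    m=(R<.012)&(X[...,2]>.09)&(X[...,2]<.14)
    if m.sum(): print(n,m.sum(),np.percentile(X[m][:,2],[5,50,95]).round(4))
E
```

```text
t: 17.47
tool_pos: [0.5404, 0.1725, 0.107]
eef_rot: [-0.105, 0.994, 0.0, 0.002]
force: [-4.5, -1.8, 24.0]
grip_width: 0.0005
t: 18.63
tool_pos: [0.6183, 0.0248, 0.1994]
eef_rot: [-0.106, 0.994, 0.001, -0.0]
force: [1.3, -0.7, -0.6]
grip_width: 0.0007
side 59 [0.0922 0.1032 0.107 ]
top 68 [0.0944 0.1045 0.1084]
wrist 723 [0.0944 0.1055 0.1075]
```

View pics/s11f.png

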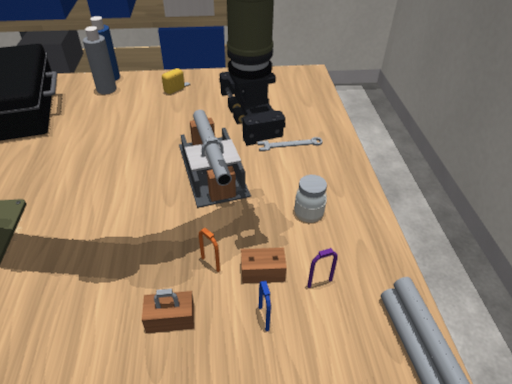

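View pics/s11.png

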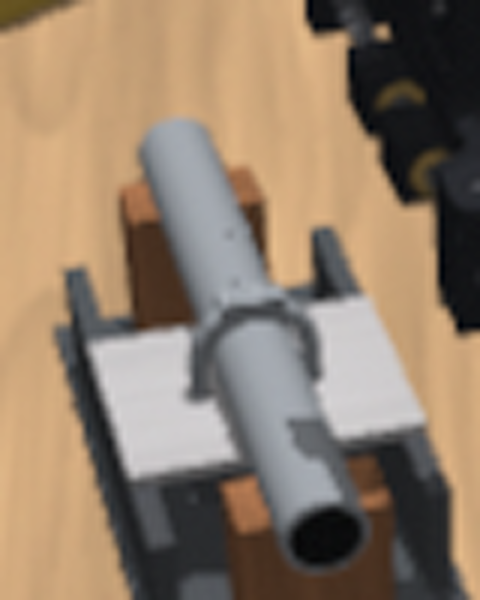

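View pics/top11.png

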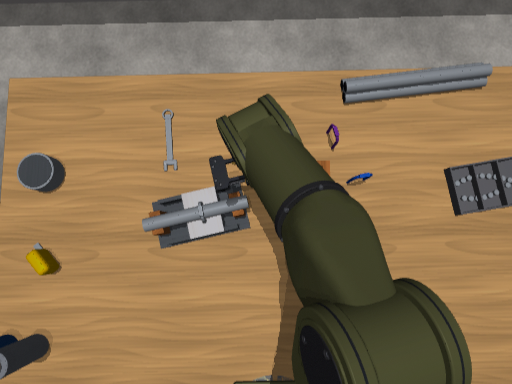

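The side view shows the crown seated on the tube at (212,147), with the jar, wrench, small U-bolt and look-alikes unmoved. The top view shows it square across the tube at (202,211). The pad top measures 0.107 to 0.108 m in all three views. I hand in.

```bash
python3 -c "
from bench import env
print(env.read_state()['t'],env.read_state()['force']);print(env.hand_in())"
```

```text
18.7833 [-0.24108101 -0.3677213   0.16297477]
the job is handed in; nothing more can be done
None
```

The larger U-bolt is fully home on the tube, and I handed the job in at 18.8 s. No verdict was reported.

- **Moving it:** I pinched the bolt across its pad, lifted it out of its block and fed both legs astride the tube through the plate's holes. I let go with the pad about 21 mm above the tube. It stood by itself in the jaws, with its top measured at 0.128 m.
- **Pressing home:** I pressed it down with the shut fingers until they stopped at 0.107 m, with about 24 N of push at the end.
- **Last checks:** Before hand-in the pad top measured 0.107 to 0.108 m in all three views, against 0.107 m expected. The gripper was well clear, and the smaller U-bolt, jar, wrench and coloured look-alikes looked unmoved.
- **Disagreements:** The cameras differed by 2–3 mm in y on the hole and pad positions, so I lined up each leg with its hole in the same picture. One force reading early in the press was near 0 N. The depth picture showed the bolt had moved down 10 mm with the fingers, so I carried on.

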